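Clamp a printer feed roller in the V-supports of a service stand

ROBOT

A 7-joint arm with a two-finger parallel gripper is mounted at the origin on the work surface. World frame = base frame: x ahead of the robot, y to its left, z up, the work surface at z = 0. Lengths are in m, angles in rad, forces in N, time in s.
With the tool pointing down it reaches from about 0.4 to 0.85 m from the base axis. Payload 6.9 kg.
Tool frame: the origin (TCP) lies midway between the tips of the shut fingers; the grasp point (between the pads) lies 19 mm behind it; z points along the fingers, y is the line along which they close (so a half turn about z gives the same grasp; the last joint's range is limited). The gripper opens to 85 mm and grips with 20 to 120 N. Pads are 22 mm wide; open, the fingers measure 114 mm over their backs; the gripper's body (76 mm by 85 mm) begins 54 mm behind the grasp point. The pads swing forward as they close: fully open they stand 13 mm farther back than shut.
Start: joints at [1.329, 0.507, -0.238, 1.5, 0.126, 1.149, -0.155], TCP at [0.213, -0.588, 0.231] pointing down, gripper open.
Joint ranges: [-3.08, 3.08], [-0.24, 2.05], [-1.43, 1.35], [0, 2.5], [-1.52, 4.66], [0.17, 1.96], [-2.89, 2.89]. Speed limits (rad/s): [2.39, 2.39, 3.14, 3.14, 3.14, 3.14, 3.14].

INTERFACE

Orientations are given as [roll, pitch, yaw] about the fixed x, y, z axes, in that order (R = Rz(yaw) Ry(pitch) Rx(roll)).
In Python, from workcell import monitor, imaging, robot gives the robot as it stands. The module is installed in compiled form; this text tells all that it offers.
- The arm moves only by the tool servo_tool, never from a script. Its argument "rows" is a list that holds one entry, the list of rows, each a list of 7 numbers: the shift along the tool's x, y, z in m, then the turn, a rotation vector about the tool's x, y, z in degrees, then the closure, from 0 (fully open) to 1 (shut). A call has 1 to 5 rows; each row is the pose to reach, as a shift and turn from the pose commanded when the call began, along the tool's axes at that moment; what a row does not reach only later rows make up. A row lasts 1/10 s, in which the tool goes at most 50 mm and 8.59 degrees, less where a joint would pass 70% of its speed; a pose out of reach is approached as far as the arm can. A call with a gripper value outside its range is refused whole. The fingers move at their own pace and stop on an object; the grip force is fixed at half the most. Time passes only in rows, so rows that repeat a pose let the fingers close. It gives the time, the measured TCP pose, the force, the opening and the grip force at its end, in the units of the state.
- monitor.observe(): the state, without advancing time (a new reading comes with each control period).
- imaging.read_camera(name): name is "side" or "top"; returns the picture (420x560x3 uint8, red, green, blue); there is no depth.
- imaging.camera_model(name): a dict with "K" (3x3 intrinsics, pixels), "distortion" ([k1, k2, p1, p2, k3] as OpenCV has them; the pictures are not rectified), "rvec" (rotation vector, rad) and "tvec" (3), from world to camera coordinates, as OpenCV has them. Camera axes: x right, y down, z forward; pixel columns grow to the right and rows downward; lengths in m; the calibration is good to about 2 mm. A picture is of the moment at which its call begins. camera_model takes no time and is no camera call.
- robot.job_done(): hands the job in; it is judged then, once.
The state is a dict: "time_s": time; "joints": joint angles; "joint_vel": joint speeds; "joint_efforts": joint torques, N m; "tool_pos": TCP position; "eef_rot": TCP orientation; "contact_force": force on the tool from outside, world axes, zero at the start; "wrist_torque": the same for the moment, N m; "finger_gap": opening from 0.0 (shut) to 1.0 (fully open); "finger_force": force on a finger pad.
Only numpy, scipy, OpenCV 4.12 (cv2) and the standard library are available. Lean on these libraries where they do the work, as an engineer would, in place of code of your own. Each camera call takes 0.05 s, during which the arm holds its last target. There are 200 camera calls.

TASK

Take the printer's feed roller out of its cardboard packing cradle and lower it into the two V-supports of the service stand, so that its bare steel shaft ends lie in the V's; keep hold of it and feel it down until it bears on both sloping faces, and only then let go. Then swing the clamp arm down until it presses on the shaft and stays there. Be gentle: never press the sprung V-carriage down by more than about 7 mm (some 20 N), and leave the bottle, mug and stapler alone.

Things in the scene. Friction and masses are not known exactly. Their poses are not given: they have to be found in the camera images.
- roller_mid (a point): Middle of the printer feed roller, on its axis; its y runs along the roller. A bare steel shaft 20 mm in diameter, 160 mm long, with a black rubber sleeve 34 mm in diameter, 70 mm long, around its middle; 320 to 500 g. It starts lying level in the packing cradle, axis 40 mm above the desk. Grip the sleeve across its diameter from above.
- packing: Cardboard packing cradle, fixed, 90 x 150 mm; origin under its centre on the desk. Two end walls 16 mm thick at y = +-60 mm, 48 mm high, with open-topped slots 24 mm wide in which the shaft ends lie; between them it is open (base 6 mm thick).
- stand: Roller service stand, fixed: grey base plate 100 mm (x) by 260 mm (y -105 to +155), 12 mm thick; origin on the desk below the middle between its two V-supports, z up. The V's are 90-degree, steel, open upward, each 20 mm long, at y = -57 and +57, in line along y; they sit on a sprung carriage (see seat_nominal). The sleeve fits the 94 mm gap between them: roller middle within 12 mm of y = 0.
- seat_nominal (a point): Stand x = 0, y = 0, 100 mm above the desk: AVERAGE place of a seated roller's axis. The real one differs every time, up to 9 mm higher or lower and 4 mm to either side in x, unreported: find it by feel. The V's catch a shaft up to 15 mm off their centre. The carriage yields straight down, 1 mm per 3 N (roller weight included), and is rigid sideways. Its cross bar lies 33 mm below the seated axis.
- seat_mouth (a point): Stand x = 0, y = 0, 135 mm above the desk, where a held roller (axis here) is surely still clear of the V's. V faces slope 45 degrees and are smooth (friction about 0.2): a shaft touching one face only is pushed sideways away from it about as hard as upwards; bearing on both faces, the side forces cancel.
- clamp_hinge (a point): Hinge of the clamp arm: stand x = 0, y = +128, 125 mm above the desk, on a fixed post 24 mm (y) by 36 mm (x); axis along the stand's x. The arm is a steel bar 16 mm wide, 87 mm long from the hinge; when level its top is 7 mm above the hinge. 71 mm from the hinge is a rounded rubber pad, underside 15 mm below the hinge when level: over the V at y = +57, it then meets a shaft whose axis is 100 mm up.
- clamp (a joint): Clamp arm angle, rad: 0 level, pointing to the stand's -y over the roller; 1.57 straight up (open). Starts open at 1.40 to 1.57. It stays where it is left: hinge friction 0.3 N m, so about 4 N at the pad moves it, and a press on the arm must exceed that by some newtons for the pad to grip the shaft. Pad on a seated shaft: between about -0.2 and +0.15, depending on the carriage's height.
- bottle: White plastic bottle, 56 mm across, 150 mm tall; origin under its base. Leave alone.
- mug: White mug, 80 mm across, 92 mm tall; origin under its base. Leave alone.
- stapler: Black stapler, 130 x 32 x 44 mm; origin under its centre. Leave alone.
Mind the look-alikes: they are no part of the job. What is shaped like the part that bears roller_mid but green or white is not meant.

How it is judged:
On the way, in this order (a step that is already met when the one before it is completed fails the run):
1. the roller, still held by the fingers and with the clamp off it, bears on both faces of the V's (angle between the y axis of roller_mid and the y axis of stand, either way round below 0.08 rad and y of roller_mid in the frame of stand between -0.012 and 0.012 m and contact force between any of vee_l0, vee_l1 and roller above 0.7 N and contact force between any of vee_r0, vee_r1 and roller above 0.7 N and contact force between the fingers and roller above 1 N and contact force between clamp_c1 and roller below 0.1 N), for 0.2 s.
2. the clamp pad presses on the shaft of the released roller (angle between the y axis of roller_mid and the y axis of stand, either way round below 0.08 rad and y of roller_mid in the frame of stand between -0.012 and 0.012 m and contact force between clamp_c1 and roller above 1 N and contact force between the fingers and roller below 0.1 N), for 0.2 s.
At the end, for the whole second after the job is handed in: The roller lies at rest in both V's, bearing on all four faces, its axis parallel to the stand's y within 0.08 rad and its middle within 12 mm of the stand's y = 0; the clamp pad presses on its shaft with more than 1 N (angle between the y axis of roller_mid and the y axis of stand, either way round below 0.08 rad and y of roller_mid in the frame of stand between -0.012 and 0.012 m and contact force between each of vee_l0, vee_l1, vee_r0, vee_r1 and roller above 0.2 N and contact force between clamp_c1 and roller above 1 N and linear speed of roller below 0.02 m/s); the robot touches nothing.
It fails at once if the sprung carriage is pressed down by more than 7 mm (about 20 N) (distance of any of vee_l0, vee_l1 from where it was at the start of the episode above 0.007 m).
It fails at once if the bottle is shifted by more than 30 mm or knocked over (distance of bottle from where it was at the start of the episode above 0.03 m or angle between bottle's own z axis and vertical above 0.5 rad).
It fails at once if the mug is shifted by more than 30 mm or knocked over (distance of mug from where it was at the start of the episode above 0.03 m or angle between mug's own z axis and vertical above 0.5 rad).
It fails at once if the stapler is shifted by more than 30 mm or knocked over (distance of stapler from where it was at the start of the episode above 0.03 m or angle between stapler's own z axis and vertical above 0.5 rad).
It also fails if it takes over 69 s, if anything falls off the work surface, if the arm or the gripper's body presses on something with over 40 N, if the wrist force passes 120 N, or if a joint passes its speed limit or range.

## Working session

There is one attempt and no reset: what is moved stays moved. The work goes in short steps, Python scripts to look and compute and a tool call to move; the robot and the scene stay as the last step left them, time stands still between calls to the robot, and variables do not carry over. Pictures are saved under pics/ and viewed, at most 10 in all, crops included, and the job is handed in when it is done.

Besides the shell and the picture viewer there is one more tool, called after "Call:" by a JSON object that holds its "method" and its "body", one argument or row to a line. servo_tool: Moves the arm, as the interface text tells. Its arguments: {"type":"object","properties":{"rows":{"type":"array"}},"required":["rows"]}

```bash
mkdir -p pics; python3 - <<'E'
from workcell import monitor, imaging, robot
import cv2
s=monitor.observe(); print(s)
for n in("side","top"):
    cv2.imwrite(f"pics/{n}0.png",imaging.read_camera(n)[:,:,::-1]); print(imaging.camera_model(n))
E
```

```text
{'time_s': 0.0, 'joints': array([ 1.32848431,  0.50833811, -0.23749386,  1.50112337,  0.12570564,
        1.14893989, -0.15480647]), 'joint_vel': array([ 3.07235241e-04,  5.00363079e-05, -7.48900214e-05,  1.02833517e-04,
       -7.00792628e-04, -4.60313500e-04, -1.00576140e-03]), 'joint_efforts': array([-1.11958630e-03, -6.20598006e+01, -2.18677796e+00, -2.49656421e+01,
        1.27876890e-02,  1.21852031e-02,  4.11810208e-05]), 'tool_pos': array([ 0.21275823, -0.58712777,  0.23043172]), 'eef_rot': array([-3.13977331e+00,  5.89281751e-05,  3.47797107e-01]), 'contact_force': array([-0.78100757,  0.32505214, -1.09105733]), 'wrist_torque': array([-0.03070008, -0.03356251, -0.0056631 ]), 'finger_force': 0.0, 'finger_gap': 0.9973307912138568}
{'K': array([[448.26161747,   0.        , 273.96477678],
       [  0.        , 448.26161747, 206.94561024],
       [  0.        ,   0.        ,   1.        ]]), 'distortion': array([-0.04842759,  0.        ,  0.        ,  0.        ,  0.        ]), 'rvec': array([ 0.91314869, -2.63378916,  0.94053074]), 'tvec': array([0.45898158, 0.36250347, 1.1961628 ])}
{'K': array([[449.43417437,   0.        , 280.16986795],
       [  0.        , 449.43417437, 200.74196798],
       [  0.        ,   0.        ,   1.        ]]), 'distortion': array([-0.08142492,  0.        ,  0.        ,  0.        ,  0.        ]), 'rvec': array([ 2.16453065, -2.02576398,  0.24284137]), 'tvec': array([-0.0302896 ,  0.61261943,  1.16992702])}
```

View pics/side0.png

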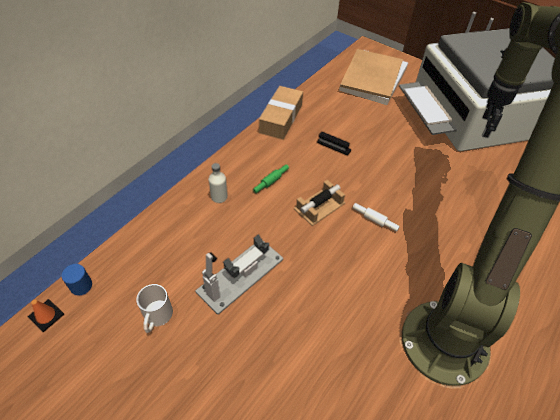

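View pics/top0.png

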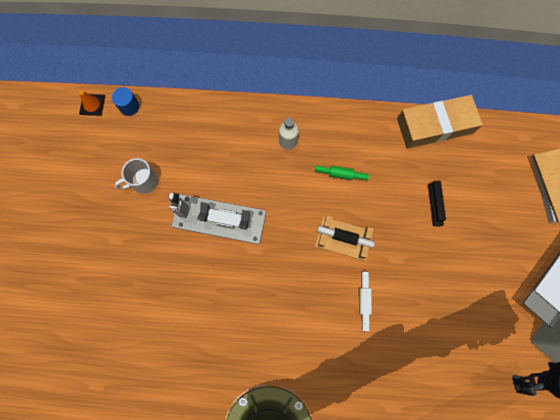

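In the top view the black-sleeved roller lies in the cradle at (346,237). The look-alikes are green at (342,173) and white at (366,300). Only the black one in the cardboard cradle fits the description. The stand is at (220,219), with its clamp post at the left end (178,203). I'll confirm with an enlarged crop and measure.

```bash
cat > h.py <<'E'
from workcell import monitor, imaging, robot
import cv2, numpy as np
from scipy.spatial.transform import Rotation as Rn
def cam(n):
    m=imaging.camera_model(n); return m['K'],m['distortion'],cv2.Rodrigues(m['rvec'])[0],m['tvec']
def ray(n,p,z):
    K,d,R,t=cam(n); u=cv2.undistortPoints(np.float64(p).reshape(-1,1,2),K,d).reshape(-1,2)
    D=np.c_[u,np.ones(len(u))]@R; C=-R.T@t
    return C+D*((z-C[2])/D[:,2])[:,None]
def proj(n,P):
    m=imaging.camera_model(n)
    return cv2.projectPoints(np.float64(P).reshape(-1,1,3),m['rvec'],m['tvec'],m['K'],m['distortion'])[0].reshape(-1,2)
def seg(mask,x0,y0,x1,y1):
    w=np.zeros_like(mask,np.uint8); w[y0:y1,x0:x1]=mask[y0:y1,x0:x1]
    n,l,s,c=cv2.connectedComponentsWithStats(w); i=1+s[1:,4].argmax()
    cn=cv2.findContours((l==i).astype(np.uint8),0,2)[0]
    return s[i],cv2.minAreaRect(max(cn,key=cv2.contourArea)),c[i]
def totool(v):
    return Rn.from_euler('xyz',monitor.observe()['eef_rot']).inv().apply(v)
E
python3 - <<'E'
from h import *
im=cv2.imread('pics/top0.png'); sd=cv2.imread('pics/side0.png')
a=cv2.resize(im[180:280,150:400],None,fx=3,fy=3,interpolation=2)
b=cv2.resize(sd[165:325,185:405],None,fx=1.8,fy=1.8,interpolation=2)
o=np.zeros((600,750,3),np.uint8); o[:300]=a; o[300:300+b.shape[0],:b.shape[1]]=b
cv2.imwrite('pics/crop1.png',o)
def msk(im):
    h=cv2.cvtColor(im,cv2.COLOR_BGR2HSV); return (h[...,2]<70), (h[...,1]<60)&(h[...,2]>90)
d,g=msk(im)
for nm,r in (('sleeve',seg(d,320,220,375,255)),('base',seg(g,165,185,270,248))):
    print(nm,r); print(ray('top',cv2.boxPoints(r[1]),0.04 if nm=='sleeve' else .012)[:,:2].round(4).tolist(),ray('top',[r[1][0]],.04 if nm=='sleeve' else .012).round(4))
d,g=msk(sd)
r=seg(d,295,180,350,225);print(r,ray('side',[r[1][0]],.04).round(4))
E
```

```text
sleeve (array([333, 228,  26,  17, 268], dtype=int32), ((345.7268981933594, 236.33460998535156), (24.733034133911133, 10.963223457336426), 15.255120277404785), array([345.67910448, 236.34701493]))
[[0.523, -0.1415], [0.5534, -0.1484], [0.5393, -0.216], [0.509, -0.2087]] [[ 0.5312 -0.1787  0.04  ]]
base (array([ 169,  194,   97,   50, 2618], dtype=int32), ((215.44528198242188, 218.03721618652344), (95.7546157836914, 34.3350715637207), 10.784297943115234), array([219.56455309, 219.45225363]))
[[0.5312, 0.3358], [0.6319, 0.3293], [0.5969, 0.0508], [0.4981, 0.0619]] [[0.5641 0.1934 0.012 ]]
(array([310, 188,  27,  20, 202], dtype=int32), ((322.576904296875, 199.6153564453125), (15.531606674194336, 22.46535873413086), 56.3099365234375), array([321.87623762, 197.45544554])) [[ 0.5209 -0.1772  0.04  ]]
```

View pics/crop1.png

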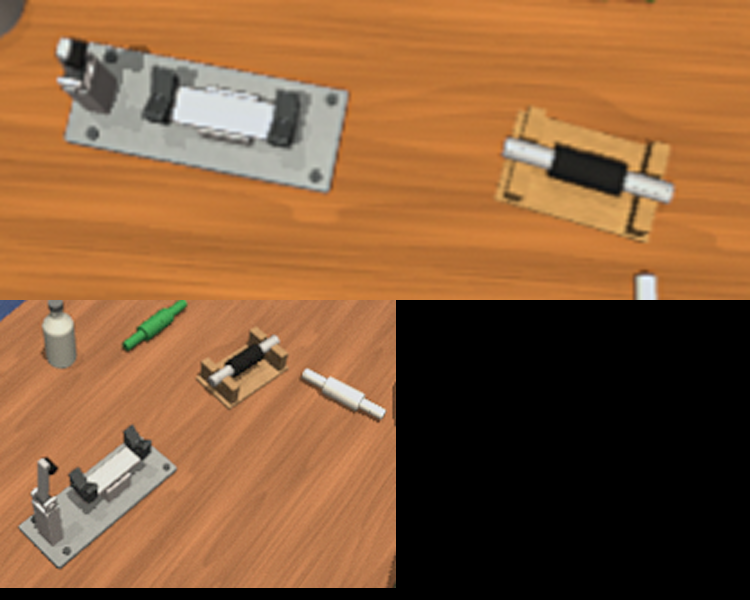

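Crop confirms: black-sleeved roller in the cardboard cradle (ends at crop (505,148) and (672,192)). Stand corners are at crop (330,190), (348,92) and (66,142).

```bash
python3 - <<'E'
from h import *
f=lambda p:np.array(p)/3.+[150,180]
e=ray('top',f([[505,148],[672,192]]),.043); print('ends',e.round(4),np.linalg.norm(e[1]-e[0]),'mid',e.mean(0))
c=ray('top',f([[330,190],[348,92],[66,142]]),.012); print('corners',c.round(4),np.linalg.norm(c[0]-c[1]),np.linalg.norm(c[0]-c[2]))
# local (x,y) of corners: br, tr at y=-105 ; bl at y=155. y axis = br->bl
y=(c[2]-c[0])[:2]; y/=np.linalg.norm(y); x=np.array([y[1],-y[0]])
print('y',y,'x',x, (c[1]-c[0])[:2]@x)
A=(c[0]+c[1])[:2]/2; print('origin', A+y*.105, 'alt from bl', c[2][:2]+x*.05-y*.155,c[2][:2]-y*.155+ .05*x*np.sign((c[1]-c[0])[:2]@x))
# V tops in crop
v=ray('top',f([[160,97],[286,118]]),.105); print('V',v,v.mean(0),(v[0]-v[1])/np.linalg.norm(v[0]-v[1]))
h=ray('top',f([[112,57],[332,100],[317,176],[93,132]]),.012); print('bolts',h.round(4),h.mean(0))
print(totool([1,0,0]),totool([0,1,0]))
E
```

```text
ends [[ 0.5454 -0.101   0.043 ]
 [ 0.5142 -0.2578  0.043 ]] 0.15986251235570256 mid [ 0.52980949 -0.17942219  0.043     ]
corners [[0.4997 0.0599 0.012 ]
 [0.5954 0.0498 0.012 ]
 [0.5285 0.3157 0.012 ]] 0.09624415004556769 0.2573632441835829
y [0.11182582 0.99372782] x [ 0.99372782 -0.11182582] 0.09624190292173822
origin [0.55931649 0.15921334] alt from bl [0.56085212 0.15605622] [0.56085212 0.15605622]
V [[0.55989531 0.21297307 0.105     ]
 [0.54847184 0.09914084 0.105     ]] [0.55418357 0.15605695 0.105     ] [0.09985205 0.9950023  0.        ]
bolts [[0.6147 0.2809 0.012 ]
 [0.5866 0.0646 0.012 ]
 [0.5122 0.0732 0.012 ]
 [0.5399 0.2908 0.012 ]] [0.5633586  0.17737735 0.012     ]
[ 9.40109416e-01  3.40872390e-01 -5.47696974e-04] [ 0.34087283 -0.9401082   0.00151011]
```

Call:
{"method": "servo_tool", "body": {
  "rows": [
    [[0.04, -0.025, 0.006, 0, 0, -8, 0], [0.08, -0.05, 0.012, 0, 0, -16, 0], [0.12, -0.075, 0.018, 0, 0, -24, 0], [0.16, -0.1, 0.024, 0, 0, -32, 0], [0.2, -0.125, 0.03, 0, 0, -40, 0]]
  ]
}}

```text
time_s: 0.6
tool_pos: [0.3591, -0.4002, 0.2009]
eef_rot: [-3.141, -0.0, 1.051]
contact_force: [0.7, -0.4, 0.9]
finger_gap: 1.003
finger_force: 0.0
```

```bash
cat >> h.py <<'E'
def go(x,y,z,yaw):
    s=monitor.observe(); R=Rn.from_euler('xyz',s['eef_rot'])
    print('t',round(s['time_s'],2),'pos',s['tool_pos'].round(4),'rot',s['eef_rot'].round(3),'F',s['contact_force'].round(1),'shift',R.inv().apply(np.array([x,y,z])-s['tool_pos']).round(4),'turn',np.degrees((R.inv()*Rn.from_euler('xyz',[np.pi,0,yaw])).as_rotvec()).round(1))
E
python3 -c "
from h import *
go(.5305,-.179,.15,1.374)"
```

```text
t 0.6 pos [ 0.3591 -0.4002  0.2009] rot [-3.141 -0.     1.051] F [ 0.7 -0.4  0.9] shift [0.2771 0.0391 0.0509] turn [ -0.   -0.  -18.5]
```

Call:
{"method": "servo_tool", "body": {
  "rows": [
    [[0.046, 0.006, 0.009, 0, 0, -4, 0], [0.092, 0.013, 0.018, 0, 0, -8, 0], [0.138, 0.019, 0.026, 0, 0, -12, 0], [0.184, 0.026, 0.035, 0, 0, -16, 0], [0.23, 0.032, 0.042, 0, 0, -18.5, 0]]
  ]
}}

```text
time_s: 1.1
tool_pos: [0.502, -0.2174, 0.1586]
eef_rot: [-3.141, -0.0, 1.371]
contact_force: [0.2, -0.6, 0.5]
finger_gap: 0.994
finger_force: 0.0
```

Call:
{"method": "servo_tool", "body": {
  "rows": [
    [[0.03, 0, 0.005, 0, 0, 0, 0], [0.0307, 0, 0.008, 0, 0, 0, 0], [0.0307, 0, 0.008, 0, 0, 0, 0]]
  ]
}}

```text
time_s: 1.4
tool_pos: [0.5071, -0.1882, 0.1506]
eef_rot: [-3.14, 0.0, 1.371]
contact_force: [-0.7, -1.1, -0.4]
finger_gap: 1.004
finger_force: 0.0
```

```bash
python3 - <<'E'
from h import *
go(.5305,-.179,.15,1.374)
t=imaging.read_camera('top')[:,:,::-1]; s=imaging.read_camera('side')[:,:,::-1]
o=np.zeros((560,600,3),np.uint8)
o[:280,:600]=cv2.resize(t[200:270,270:420],None,fx=4,fy=4,interpolation=2)
o[280:560,:560]=cv2.resize(s[160:230,270:410],None,fx=4,fy=4,interpolation=2)
cv2.imwrite('pics/c2.png',o)
E
```

```text
t 1.4 pos [ 0.5071 -0.1882  0.1506] rot [-3.14   0.     1.371] F [-0.7 -1.1 -0.4] shift [0.0136 0.0211 0.0006] turn [-0.1  0.  -0.2]
```

View pics/c2.png

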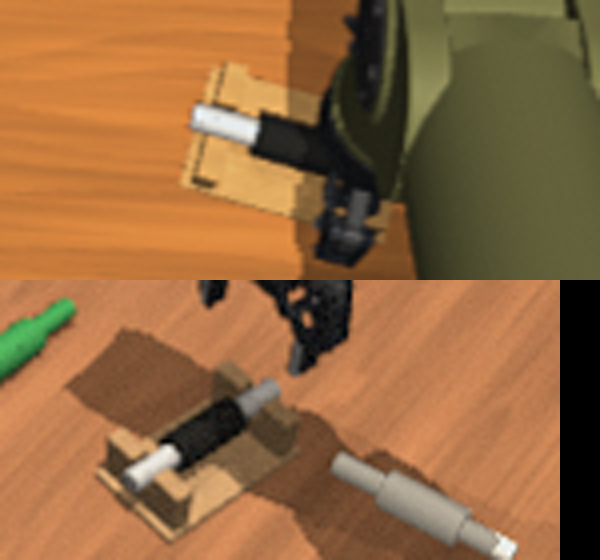

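The side view is clear here: the shaft ends are at crop (125,477) and (275,388). I'll cross-check the roller axis from it.

```bash
python3 - <<'E'
from h import *
e=ray('side',[[301.5,209],[338.7,187.2]],.04);print(e.round(4),e.mean(0).round(4),np.linalg.norm(e[0]-e[1]))
f=lambda p:np.array(p)/3.+[150,180]
print(proj('side',ray('top',f([[505,148],[672,192]]),.043)))
go(.5295,-.179,.15,1.374)
E
```

```text
[[ 0.5515 -0.1028  0.04  ]
 [ 0.5091 -0.2554  0.04  ]] [ 0.5303 -0.1791  0.04  ] 0.15845387153666984
[[302.80891473 209.67918911]
 [337.90692478 185.45182536]]
t 1.5 pos [ 0.5069 -0.1902  0.1511] rot [-3.141e+00  1.000e-03  1.367e+00] F [-0.2 -0.3 -0.1] shift [0.0155 0.0198 0.0011] turn [-0.   0.  -0.4]
```

Call:
{"method": "servo_tool", "body": {
  "rows": [
    [[0.0155, 0.0205, 0.02, 0, 0, 1, 0], [0.0155, 0.0205, 0.05, 0, 0, 1, 0], [0.0155, 0.0205, 0.08, 0, 0, 1, 0], [0.0155, 0.0205, 0.095, 0, 0, 1, 0], [0.0155, 0.0205, 0.095, 0, 0, 1, 0]]
  ]
}}

```text
time_s: 2.0
tool_pos: [0.5288, -0.1793, 0.0543]
eef_rot: [-3.138, 0.0, 1.349]
contact_force: [-0.9, -0.2, 0.6]
finger_gap: 0.999
finger_force: 0.0
```

```bash
python3 - <<'E'
from h import *
go(.530,-.179,.019,1.35)
E
```

```text
t 2.0 pos [ 0.5288 -0.1793  0.0543] rot [-3.138  0.     1.349] F [-0.9 -0.2  0.6] shift [0.0005 0.0012 0.0353] turn [-0.2  0.  -0.1]
```

Call:
{"method": "servo_tool", "body": {
  "rows": [
    [[0, 0.001, 0.015, 0, 0, 0, 0], [0, 0.001, 0.03, 0, 0, 0, 0], [0, 0.001, 0.036, 0, 0, 0, 0], [0, 0.001, 0.036, 0, 0, 0, 0], [0, 0.001, 0.036, 0, 0, 0, 0.3]]
  ]
}}

```text
time_s: 2.5
tool_pos: [0.5321, -0.1785, 0.0212]
eef_rot: [3.141, 0.0, 1.351]
contact_force: [0.1, -0.2, 0.6]
finger_gap: 0.855
finger_force: 0.0
```

Call:
{"method": "servo_tool", "body": {
  "rows": [
    [[0, 0, 0, 0, 0, 0, 0.45], [0, 0, 0, 0, 0, 0, 0.6], [0, 0, 0, 0, 0, 0, 0.8], [0, 0, 0, 0, 0, 0, 1], [0, 0, 0, 0, 0, 0, 1]]
  ]
}}

```text
time_s: 3.0
tool_pos: [0.5318, -0.178, 0.021]
eef_rot: [3.141, 0.0, 1.351]
contact_force: [-1.7, 0.6, 5.2]
finger_gap: 0.378
finger_force: 58.9
```

Call:
{"method": "servo_tool", "body": {
  "rows": [
    [[0, 0, 0, 0, 0, 0, 1], [0, 0, 0, 0, 0, 0, 1], [0, 0, 0, 0, 0, 0, 1]]
  ]
}}

```text
time_s: 3.3
tool_pos: [0.5318, -0.178, 0.0211]
eef_rot: [3.141, 0.0, 1.351]
contact_force: [-2.1, 0.4, 6.6]
finger_gap: 0.375
finger_force: 58.9
```

Call:
{"method": "servo_tool", "body": {
  "rows": [
    [[0, 0, -0.03, 0, 0, 0, 1], [0, 0, -0.07, 0, 0, 0, 1], [0, 0, -0.11, 0, 0, 0, 1], [0, 0, -0.15, 0, 0, 0, 1], [0, 0, -0.17, 0, 0, 0, 1]]
  ]
}}

```text
time_s: 3.8
tool_pos: [0.5325, -0.1778, 0.1936]
eef_rot: [3.138, 0.0, 1.352]
contact_force: [0.2, -1.0, -3.4]
finger_gap: 0.38
finger_force: 61.5
```

```bash
python3 - <<'E'
from h import *
go(.560,.1565,.19,1.4505)
print(monitor.observe()['finger_gap'])
E
```

```text
t 3.8 pos [ 0.5325 -0.1778  0.1936] rot [3.138 0.    1.352] F [ 0.2 -1.  -3.4] shift [ 0.3323 -0.0458  0.0033] turn [ 0.2  0.  -5.7]
0.38012580038353727
```

Call:
{"method": "servo_tool", "body": {
  "rows": [
    [[0.02, -0.003, 0, 0, 0, -1, 1], [0.06, -0.008, 0, 0, 0, -2, 1], [0.1, -0.014, 0, 0, 0, -3, 1], [0.14, -0.019, 0, 0, 0, -4, 1], [0.18, -0.025, 0, 0, 0, -5.7, 1]]
  ]
}}

```text
time_s: 4.3
tool_pos: [0.5454, 0.0053, 0.1893]
eef_rot: [-3.14, 0.0, 1.452]
contact_force: [0.5, 0.7, -3.8]
finger_gap: 0.379
finger_force: 61.6
```

```bash
python3 - <<'E'
from h import *
go(.560,.1565,.19,1.4505)
E
```

```text
t 4.3 pos [0.5454 0.0053 0.1893] rot [-3.14   0.     1.452] F [ 0.5  0.7 -3.8] shift [ 0.1519 -0.0034 -0.0007] turn [-0.1  0.   0.1]
```

Call:
{"method": "servo_tool", "body": {
  "rows": [
    [[0.04, -0.001, 0, 0, 0, 0, 1], [0.08, -0.002, 0, 0, 0, 0, 1], [0.12, -0.003, 0, 0, 0, 0, 1], [0.15, -0.003, 0, 0, 0, 0, 1], [0.152, -0.003, 0, 0, 0, 0, 1]]
  ]
}}

```text
time_s: 4.8
tool_pos: [0.5599, 0.1611, 0.1895]
eef_rot: [-3.14, -0.004, 1.459]
contact_force: [0.0, 0.6, -3.8]
finger_gap: 0.379
finger_force: 61.5
```

```bash
python3 - <<'E'
from h import *
go(.560,.1565,.19,1.4505)
t=imaging.read_camera('top')[:,:,::-1]; s=imaging.read_camera('side')[:,:,::-1]
o=np.zeros((600,800,3),np.uint8)
o[:280,:520]=cv2.resize(t[180:250,150:280],None,fx=4,fy=4,interpolation=2)
o[280:600,:520]=cv2.resize(s[235:315,180:310],None,fx=4,fy=4,interpolation=2)
cv2.imwrite('pics/c3.png',o)
E
```

```text
t 4.8 pos [0.5599 0.1611 0.1895] rot [-3.14  -0.004  1.459] F [ 0.   0.6 -3.8] shift [-0.0046  0.0006 -0.0005] turn [-0.1 -0.2  0.5]
```

View pics/c3.png

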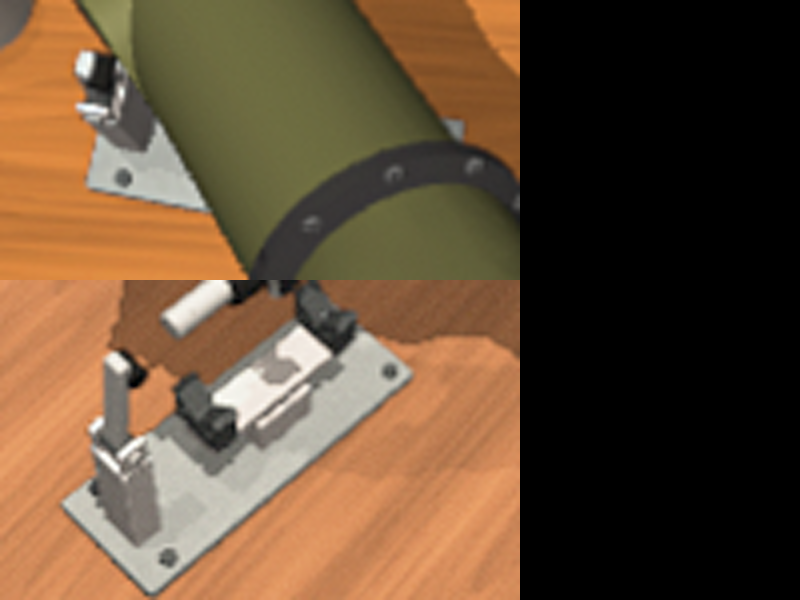

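The clamp is upright at the left, clear of the roller. In the side crop the plate corners are (63,505), (152,595) and (412,375), and the roller's near end is about (174,323). I'll compare these with my stand estimate.

```bash
python3 - <<'E'
from h import *
f=lambda p:np.array(p)/4.+[180,235-70]
c=ray('side',f([[63,505],[152,595],[412,375]]),.012)[:,:2]; print(c.round(4),np.linalg.norm(c[0]-c[1]),np.linalg.norm(c[2]-c[1]))
y=(c[1]-c[2]);y/=np.linalg.norm(y);x=np.array([y[1],-y[0]])
print('y',y,'org',(c[0]+c[1])/2-.155*y, c[2]+.05*x+.105*y)
b=ray('side',f([[168,557],[390,370]]),.012)[:,:2]; print('bolts',b.round(4))
s=monitor.observe();Y=np.array([np.cos(s['eef_rot'][2]),np.sin(s['eef_rot'][2])])
P=np.r_[s['tool_pos'][:2]+.08*Y,.2085]; print('end pred',(proj('side',P)-[180,165])*4)
# predicted plate corners & V's from the estimate
o=np.array([.560,.1565]);a=.12;Y=np.array([np.sin(a),np.cos(a)]);X=np.array([Y[1],-Y[0]])
for q in [(50,155),(-50,155),(-50,-105),(50,-105)]:
    W=np.r_[o+X*q[0]/1e3+Y*q[1]/1e3,.012]; print(q,(proj('side',W)[0]-[180,165])*4, (proj('top',W)[0]-[150,180])*3)
E
```

```text
[[0.6228 0.3078]
 [0.5272 0.3197]
 [0.4952 0.0673]] 0.09632947639574807 0.25441784394119643
y [0.12589502 0.99204357] org [0.55552277 0.1599893 ] [0.55803343 0.16519456]
bolts [[0.5378 0.2916]
 [0.5108 0.0741]]
end pred [[167.61169884 321.63664411]]
(50, 155) [ 60.86636185 497.44425723] [89.6741421  41.98336135]
(-50, 155) [153.47697495 590.07209191] [ 65.3347863  141.52293184]
(-50, -105) [416.57319948 365.12898619] [331.62358924 192.14015949]
(50, -105) [323.50987975 287.18400602] [351.80288808  90.57719525]
```

Call:
{"method": "servo_tool", "body": {
  "rows": [
    [[0.001, -0.0015, 0.02, 0, 0.2, 0.5, 1], [0.001, -0.0015, 0.045, 0, 0.2, 0.5, 1], [0.001, -0.0015, 0.065, 0, 0.2, 0.5, 1], [0.001, -0.0015, 0.073, 0, 0.2, 0.5, 1], [0.001, -0.0015, 0.073, 0, 0.2, 0.5, 1]]
  ]
}}

```text
time_s: 5.4
tool_pos: [0.5595, 0.1541, 0.116]
eef_rot: [-3.139, -0.002, 1.441]
contact_force: [0.5, 0.2, -3.7]
finger_gap: 0.376
finger_force: 61.4
```

```bash
python3 - <<'E'
from h import *
go(.5585,.162,.1,1.4485)
E
```

```text
t 5.4 pos [0.5595 0.1541 0.116 ] rot [-3.139e+00 -2.000e-03  1.441e+00] F [ 0.5  0.2 -3.7] shift [ 0.0076 -0.002   0.016 ] turn [-0.2 -0.1 -0.4]
```

Call:
{"method": "servo_tool", "body": {
  "rows": [
    [[0.003, 0, 0.002, 0, 0, 0, 1], [0.006, 0, 0.004, 0, 0, 0, 1], [0.006, 0, 0.006, 0, 0, 0, 1], [0.006, 0, 0.006, 0, 0, 0, 1], [0.006, 0, 0.006, 0, 0, 0, 1]]
  ]
}}

```text
time_s: 5.9
tool_pos: [0.5612, 0.1616, 0.1115]
eef_rot: [3.141, -0.003, 1.442]
contact_force: [0.8, 0.1, -3.1]
finger_gap: 0.379
finger_force: 61.4
```

Call:
{"method": "servo_tool", "body": {
  "rows": [
    [[0, 0, 0.001, 0, 0, 0, 1], [0, 0, 0.002, 0, 0, 0, 1], [0, 0, 0.003, 0, 0, 0, 1], [0, 0, 0.004, 0, 0, 0, 1], [0, 0, 0.004, 0, 0, 0, 1]]
  ]
}}

```text
time_s: 6.4
tool_pos: [0.561, 0.1615, 0.1071]
eef_rot: [-3.141, -0.003, 1.442]
contact_force: [-0.3, 0.4, -3.7]
finger_gap: 0.382
finger_force: 61.4
```

Call:
{"method": "servo_tool", "body": {
  "rows": [
    [[0, -0.001, 0.001, 0, 0, 0, 1], [0, -0.002, 0.002, 0, 0, 0, 1], [0, -0.002, 0.003, 0, 0, 0, 1], [0, -0.002, 0.004, 0, 0, 0, 1], [0, -0.002, 0.004, 0, 0, 0, 1]]
  ]
}}

```text
time_s: 6.9
tool_pos: [0.5591, 0.1618, 0.1031]
eef_rot: [-3.141, -0.003, 1.442]
contact_force: [-0.4, -0.1, -3.9]
finger_gap: 0.376
finger_force: 61.4
```

Call:
{"method": "servo_tool", "body": {
  "rows": [
    [[0, 0, 0.001, 0, 0, 0, 1], [0, 0, 0.002, 0, 0, 0, 1], [0, 0, 0.003, 0, 0, 0, 1], [0, 0, 0.003, 0, 0, 0, 1]]
  ]
}}

```text
time_s: 7.3
tool_pos: [0.559, 0.1618, 0.1001]
eef_rot: [-3.141, -0.003, 1.442]
contact_force: [0.1, 0.2, -3.6]
finger_gap: 0.382
finger_force: 61.4
```

Call:
{"method": "servo_tool", "body": {
  "rows": [
    [[0, 0, 0.001, 0, 0, 0, 1], [0, 0, 0.002, 0, 0, 0, 1], [0, 0, 0.002, 0, 0, 0, 1]]
  ]
}}

```text
time_s: 7.6
tool_pos: [0.559, 0.1618, 0.0982]
eef_rot: [-3.141, -0.003, 1.442]
contact_force: [0.8, -0.5, -3.8]
finger_gap: 0.382
finger_force: 61.4
```

Call:
{"method": "servo_tool", "body": {
  "rows": [
    [[0, 0, 0.001, 0, 0, 0, 1], [0, 0, 0.002, 0, 0, 0, 1], [0, 0, 0.003, 0, 0, 0, 1], [0, 0, 0.003, 0, 0, 0, 1]]
  ]
}}

```text
time_s: 8.0
tool_pos: [0.559, 0.1618, 0.0952]
eef_rot: [-3.141, -0.003, 1.442]
contact_force: [-1.0, -0.6, -3.4]
finger_gap: 0.377
finger_force: 61.4
```

Call:
{"method": "servo_tool", "body": {
  "rows": [
    [[0, 0, 0.001, 0, 0, 0, 1], [0, 0, 0.002, 0, 0, 0, 1], [0, 0, 0.002, 0, 0, 0, 1]]
  ]
}}

```text
time_s: 8.3
tool_pos: [0.559, 0.1618, 0.0932]
eef_rot: [-3.141, -0.003, 1.442]
contact_force: [0.5, 0.6, -4.5]
finger_gap: 0.373
finger_force: 61.4
```

Call:
{"method": "servo_tool", "body": {
  "rows": [
    [[0, 0, 0.001, 0, 0, 0, 1], [0, 0, 0.002, 0, 0, 0, 1], [0, 0, 0.002, 0, 0, 0, 1]]
  ]
}}

```text
time_s: 8.6
tool_pos: [0.559, 0.1619, 0.0912]
eef_rot: [-3.141, -0.003, 1.442]
contact_force: [0.1, 0.5, -2.8]
finger_gap: 0.378
finger_force: 61.4
```

Call:
{"method": "servo_tool", "body": {
  "rows": [
    [[0, 0, 0.001, 0, 0, 0, 1], [0, 0, 0.002, 0, 0, 0, 1], [0, 0, 0.002, 0, 0, 0, 1]]
  ]
}}

```text
time_s: 8.9
tool_pos: [0.559, 0.1619, 0.0891]
eef_rot: [-3.141, -0.003, 1.442]
contact_force: [0.1, -0.5, -3.7]
finger_gap: 0.378
finger_force: 61.4
```

Call:
{"method": "servo_tool", "body": {
  "rows": [
    [[0, 0, 0.001, 0, 0, 0, 1], [0, 0, 0.0015, 0, 0, 0, 1], [0, 0, 0.0015, 0, 0, 0, 1]]
  ]
}}

```text
time_s: 9.2
tool_pos: [0.5591, 0.1619, 0.0877]
eef_rot: [-3.141, -0.003, 1.442]
contact_force: [-1.0, -0.8, -2.8]
finger_gap: 0.378
finger_force: 61.4
```

Call:
{"method": "servo_tool", "body": {
  "rows": [
    [[0, 0, 0.001, 0, 0, 0, 1], [0, 0, 0.0015, 0, 0, 0, 1], [0, 0, 0.0015, 0, 0, 0, 1]]
  ]
}}

```text
time_s: 9.5
tool_pos: [0.559, 0.1619, 0.0862]
eef_rot: [-3.141, -0.003, 1.442]
contact_force: [-0.2, 0.3, -3.8]
finger_gap: 0.379
finger_force: 61.4
```

Call:
{"method": "servo_tool", "body": {
  "rows": [
    [[0, 0, 0.001, 0, 0, 0, 1], [0, 0, 0.0015, 0, 0, 0, 1], [0, 0, 0.0015, 0, 0, 0, 1]]
  ]
}}

```text
time_s: 9.8
tool_pos: [0.5591, 0.1619, 0.0847]
eef_rot: [-3.141, -0.003, 1.442]
contact_force: [0.4, -0.6, -3.7]
finger_gap: 0.38
finger_force: 61.4
```

Call:
{"method": "servo_tool", "body": {
  "rows": [
    [[0, 0, 0.001, 0, 0, 0, 1], [0, 0, 0.0015, 0, 0, 0, 1], [0, 0, 0.0015, 0, 0, 0, 1]]
  ]
}}

```text
time_s: 10.1
tool_pos: [0.5591, 0.1619, 0.0832]
eef_rot: [-3.141, -0.003, 1.442]
contact_force: [-0.3, 0.3, -3.0]
finger_gap: 0.374
finger_force: 61.4
```

Call:
{"method": "servo_tool", "body": {
  "rows": [
    [[0, 0, 0.001, 0, 0, 0, 1], [0, 0, 0.0015, 0, 0, 0, 1], [0, 0, 0.0015, 0, 0, 0, 1]]
  ]
}}

```text
time_s: 10.4
tool_pos: [0.5591, 0.1619, 0.0817]
eef_rot: [-3.141, -0.003, 1.442]
contact_force: [-0.2, -1.1, -2.7]
finger_gap: 0.377
finger_force: 61.4
```

Call:
{"method": "servo_tool", "body": {
  "rows": [
    [[0, 0, 0.001, 0, 0, 0, 1], [0, 0, 0.0015, 0, 0, 0, 1], [0, 0, 0.0015, 0, 0, 0, 1]]
  ]
}}

```text
time_s: 10.7
tool_pos: [0.5591, 0.1619, 0.0802]
eef_rot: [-3.141, -0.003, 1.442]
contact_force: [-0.1, -0.7, -3.7]
finger_gap: 0.381
finger_force: 61.4
```

Call:
{"method": "servo_tool", "body": {
  "rows": [
    [[0, 0, 0.001, 0, 0, 0, 1], [0, 0, 0.0015, 0, 0, 0, 1], [0, 0, 0.0015, 0, 0, 0, 1]]
  ]
}}

```text
time_s: 11.0
tool_pos: [0.5591, 0.162, 0.0788]
eef_rot: [-3.142, -0.004, 1.442]
contact_force: [0.2, -0.3, -3.1]
finger_gap: 0.377
finger_force: 61.4
```

Call:
{"method": "servo_tool", "body": {
  "rows": [
    [[0, 0, 0.001, 0, 0, 0, 1], [0, 0, 0.0015, 0, 0, 0, 1], [0, 0, 0.0015, 0, 0, 0, 1]]
  ]
}}

```text
time_s: 11.3
tool_pos: [0.5591, 0.162, 0.0775]
eef_rot: [3.141, -0.003, 1.442]
contact_force: [-1.8, -0.1, 0.8]
finger_gap: 0.375
finger_force: 61.7
```

Contact is felt: up about 4 N, with about 1.7 N towards -x. I'll yield a little in -x and continue down gently.

Call:
{"method": "servo_tool", "body": {
  "rows": [
    [[0, -0.0005, 0, 0, 0, 0, 1], [0, -0.001, 0, 0, 0, 0, 1], [0, -0.001, 0, 0, 0, 0, 1]]
  ]
}}

```text
time_s: 11.6
tool_pos: [0.559, 0.162, 0.0777]
eef_rot: [3.14, -0.004, 1.442]
contact_force: [2.6, -1.0, 0.8]
finger_gap: 0.38
finger_force: 61.8
```

Call:
{"method": "servo_tool", "body": {
  "rows": [
    [[0, 0, 0.0005, 0, 0, 0, 1], [0, 0, 0.0005, 0, 0, 0, 1]]
  ]
}}

```text
time_s: 11.8
tool_pos: [0.559, 0.162, 0.0771]
eef_rot: [3.14, -0.004, 1.442]
contact_force: [4.1, -1.9, 1.5]
finger_gap: 0.378
finger_force: 61.8
```

Call:
{"method": "servo_tool", "body": {
  "rows": [
    [[0, 0, 0, 0, 0, 0, 1]]
  ]
}}

```text
time_s: 11.9
tool_pos: [0.559, 0.162, 0.0771]
eef_rot: [3.14, -0.004, 1.442]
contact_force: [3.8, -0.9, 1.8]
finger_gap: 0.38
finger_force: 61.8
```

Both faces now hold it sideways: x does not move and the side force reverses. I'll centre to null the side force, then press slightly more.

Call:
{"method": "servo_tool", "body": {
  "rows": [
    [[0, 0.0006, 0.0005, 0, 0, 0, 1], [0, 0.0006, 0.0008, 0, 0, 0, 1], [0, 0.0006, 0.0008, 0, 0, 0, 1], [0, 0.0006, 0.0008, 0, 0, 0, 1]]
  ]
}}

```text
time_s: 12.3
tool_pos: [0.559, 0.162, 0.0762]
eef_rot: [3.141, -0.004, 1.442]
contact_force: [3.1, -1.3, 4.9]
finger_gap: 0.379
finger_force: 62.0
```

```bash
python3 - <<'E'
from h import *
s=monitor.observe(); print(s['contact_force'],s['wrist_torque'],s['tool_pos'],s['eef_rot'])
a=imaging.read_camera('side')[:,:,::-1]
s=monitor.observe(); print(s['contact_force'],s['wrist_torque'])
cv2.imwrite('pics/c4.png',cv2.resize(a[215:315,180:310],None,fx=6,fy=6,interpolation=2))
E
```

```text
[ 3.08874853 -1.33532693  4.89032631] [-0.34578612 -0.67284584  0.02381053] [0.55896015 0.1619991  0.0762101 ] [ 3.1411249  -0.00364358  1.4419377 ]
[ 3.09249812 -1.61824992  5.05708141] [-0.3911534  -0.71776686  0.08349572]
```

View pics/c4.png

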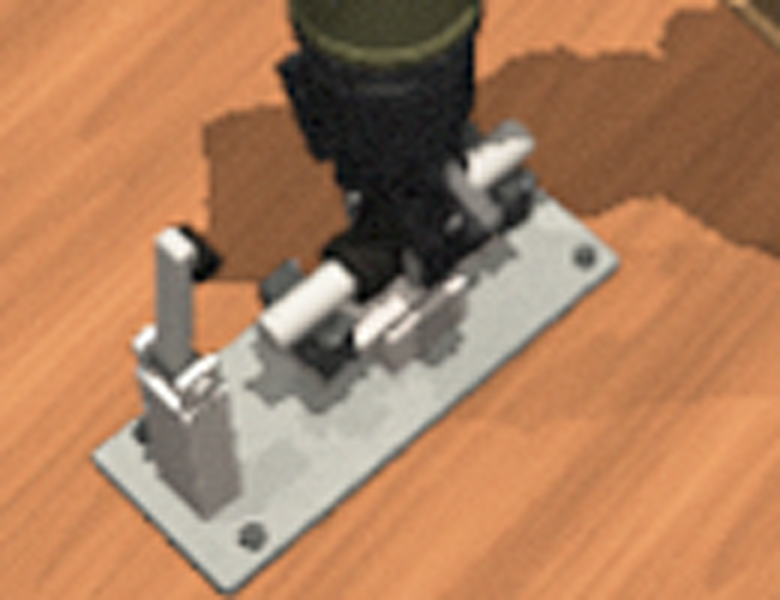

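The roller lies in both V's, with its ends at crop (272,322) and (522,140). I'll check its y position in the stand.

```bash
python3 - <<'E'
from h import *
f=lambda p:np.array(p)/6.+[180,215]
e=ray('side',f([[273,324],[524,142]]),.095)[:,:2]
c=ray('side',f([[95,456],[228,592],[618,263]]),.012)[:,:2]
print(e,e.mean(0),np.linalg.norm(e[0]-e[1]))
y=c[1]-c[2];y/=np.linalg.norm(y)
print('y',y,'len',np.linalg.norm(c[1]-c[2])); 
for p in (e[0],e[1],e.mean(0)): print('local y from bl', (p-(c[0]+c[1])/2)@y+.155,'from br',(p-c[2])@y-.105)
E
```

```text
[[0.56815843 0.2346491 ]
 [0.54165074 0.08504498]] [0.55490458 0.15984704] 0.15193436512571945
y [0.12742984 0.99184759] len 0.2540476170729098
local y from bl 0.07607548729421806 from br 0.07004664383856989
local y from bl -0.07568687192401352 from br -0.08171571537966171
local y from bl 0.00019430768510225738 from br -0.005834535770545907
```

Call:
{"method": "servo_tool", "body": {
  "rows": [
    [[0, 0.0006, 0, 0, 0, 0, 1], [0, 0.0006, 0, 0, 0, 0, 1], [0, 0.0006, 0, 0, 0, 0, 1], [0, 0.0006, 0, 0, 0, 0, 1]]
  ]
}}

```text
time_s: 12.75
tool_pos: [0.559, 0.162, 0.076]
eef_rot: [-3.141, -0.003, 1.442]
contact_force: [0.2, -0.6, 4.6]
finger_gap: 0.378
finger_force: 62.1
```

Call:
{"method": "servo_tool", "body": {
  "rows": [
    [[0, 0, 0, 0, 0, 0, 0.55], [0, 0, 0, 0, 0, 0, 0.4], [0, 0, 0, 0, 0, 0, 0.2], [0, 0, 0, 0, 0, 0, 0.1], [0, 0, 0, 0, 0, 0, 0.1]]
  ]
}}

```text
time_s: 13.25
tool_pos: [0.5592, 0.1619, 0.0759]
eef_rot: [-3.141, -0.003, 1.442]
contact_force: [-0.7, -0.1, -0.3]
finger_gap: 0.902
finger_force: 0.0
```

Call:
{"method": "servo_tool", "body": {
  "rows": [
    [[0, 0, -0.02, 0, 0, 0, 0.1], [0, 0, -0.05, 0, 0, 0, 0.1], [0, 0, -0.09, 0, 0, 0, 0.1], [0, 0, -0.13, 0, 0, 0, 0.1], [0, 0, -0.165, 0, 0, 0, 0.1]]
  ]
}}

```text
time_s: 13.75
tool_pos: [0.5591, 0.1616, 0.2431]
eef_rot: [3.141, -0.004, 1.442]
contact_force: [0.8, -0.1, 0.3]
finger_gap: 0.895
finger_force: 0.0
```

Released. Next is the clamp. I'll close the fingers, cross over behind it, and measure its top from the picture.

Call:
{"method": "servo_tool", "body": {
  "rows": [
    [[0.03, 0, -0.01, 0, 0, 0, 1], [0.07, 0, -0.01, 0, 0, 0, 1], [0.11, 0, -0.01, 0, 0, 0, 1], [0.15, 0, -0.01, 0, 0, 0, 1], [0.18, 0, -0.01, 0, 0, 0, 1]]
  ]
}}

```text
time_s: 14.25
tool_pos: [0.5817, 0.3426, 0.2515]
eef_rot: [-3.141, -0.004, 1.444]
contact_force: [0.6, -0.1, 1.3]
finger_gap: 0.041
finger_force: 0.0
```

Call:
{"method": "servo_tool", "body": {
  "rows": [
    [[0, 0, 0, 0, 0, 0, 1], [0, 0, 0, 0, 0, 0, 1]]
  ]
}}

```text
time_s: 14.45
tool_pos: [0.5819, 0.3404, 0.2511]
eef_rot: [-3.141, -0.003, 1.444]
contact_force: [0.2, -0.1, 0.4]
finger_gap: 0.002
finger_force: 0.0
```

```bash
python3 - <<'E'
from h import *
f=lambda p:np.array(p)/6.+[180,215]
o=np.array([.559,.161]);a=.122;Y=np.array([np.sin(a),np.cos(a)]);X=np.array([Y[1],-Y[0]])
def loc(p): d=np.array(p)[:2]-o; return (d@X).round(4),(d@Y).round(4)
print('armtop side',loc(ray('side',f([[176,236]]),.211)[0]))
print('armtop top',loc(ray('top',np.array([[93,66]])/4.+[150,180],.212)[0]))
s=monitor.observe(); print('tcp',loc(s['tool_pos']),s['tool_pos'],s['eef_rot'],s['finger_gap'])
im=imaging.read_camera('side')[:,:,::-1]; t=imaging.read_camera('top')[:,:,::-1]
O=np.zeros((600,800,3),np.uint8)
O[:,:400]=cv2.resize(im[190:310,190:270],None,fx=5,fy=5,interpolation=2)
O[:480,400:]=cv2.resize(t[160:256,150:230],None,fx=5,fy=5,interpolation=2)
cv2.imwrite('pics/c5.png',O)
E
```

```text
armtop side (np.float64(0.0019), np.float64(0.1157))
armtop top (np.float64(0.0006), np.float64(0.1115))
tcp (np.float64(0.0009), np.float64(0.1809)) [0.5818575  0.34041059 0.25109269] [-3.14081996e+00 -2.94235788e-03  1.44371472e+00] 0.0022433240183391727
```

View pics/c5.png

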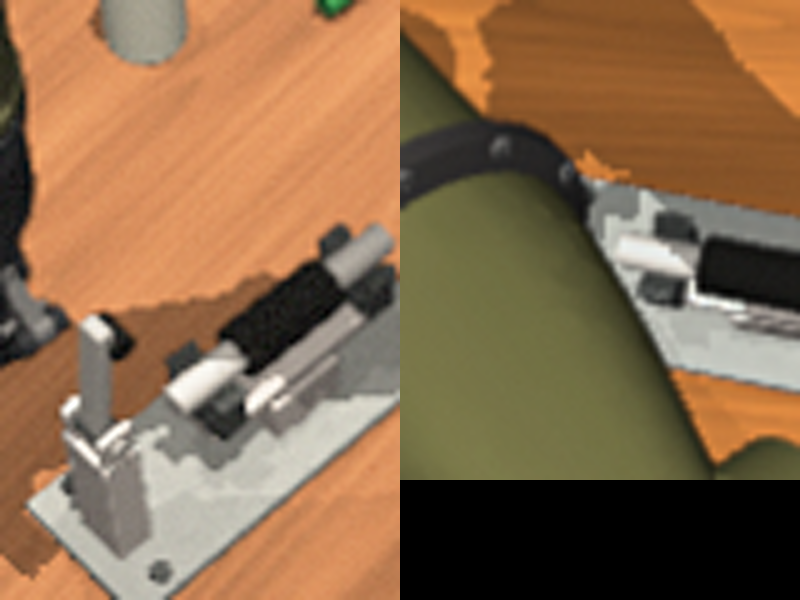

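The roller is seated in both V's. The clamp is upright at crop (95,350), with the fingers behind it. Lowering behind the arm, then sweeping.

Call:
{"method": "servo_tool", "body": {
  "rows": [
    [[0, 0, 0.02, 0, 0, 0, 1], [0, 0, 0.045, 0, 0, 0, 1], [0, 0, 0.061, 0, 0, 0, 1], [-0.01, 0, 0.061, 0, 0, 0, 1], [-0.02, 0, 0.061, 0, 0, 0, 1]]
  ]
}}

```text
time_s: 15.05
tool_pos: [0.5801, 0.3183, 0.1911]
eef_rot: [3.141, -0.003, 1.441]
contact_force: [-0.2, 0.6, 0.1]
finger_gap: 0.001
finger_force: 0.0
```

Call:
{"method": "servo_tool", "body": {
  "rows": [
    [[-0.006, 0, 0, 0, 0, 0, 1], [-0.012, 0, 0, 0, 0, 0, 1], [-0.018, 0, 0, 0, 0, 0, 1], [-0.024, 0, 0, 0, 0, 0, 1], [-0.03, 0, 0, 0, 0, 0, 1]]
  ]
}}

```text
time_s: 15.55
tool_pos: [0.5761, 0.2915, 0.191]
eef_rot: [3.141, -0.006, 1.443]
contact_force: [1.2, 4.6, -1.5]
finger_gap: 0.002
finger_force: 2.1
```

Call:
{"method": "servo_tool", "body": {
  "rows": [
    [[-0.008, 0, 0.001, 0, 0, 0, 1], [-0.016, 0, 0.0025, 0, 0, 0, 1], [-0.022, 0, 0.0045, 0, 0, 0, 1], [-0.028, 0, 0.007, 0, 0, 0, 1], [-0.034, 0, 0.01, 0, 0, 0, 1]]
  ]
}}

```text
time_s: 16.05
tool_pos: [0.5715, 0.2571, 0.1804]
eef_rot: [3.141, -0.005, 1.443]
contact_force: [0.6, 4.0, -0.1]
finger_gap: 0.001
finger_force: 1.9
```

Call:
{"method": "servo_tool", "body": {
  "rows": [
    [[-0.0055, 0, 0.004, 0, 0, 0, 1], [-0.0105, 0, 0.0085, 0, 0, 0, 1], [-0.015, 0, 0.013, 0, 0, 0, 1], [-0.0185, 0, 0.018, 0, 0, 0, 1], [-0.0185, 0, 0.018, 0, 0, 0, 1]]
  ]
}}

```text
time_s: 16.55
tool_pos: [0.569, 0.2369, 0.1613]
eef_rot: [-3.141, -0.001, 1.441]
contact_force: [0.2, 0.8, -0.1]
finger_gap: 0.005
finger_force: 0.1
```

Call:
{"method": "servo_tool", "body": {
  "rows": [
    [[-0.002, 0, 0.004, 0, 0, 0, 1], [-0.004, 0, 0.008, 0, 0, 0, 1], [-0.0055, 0, 0.012, 0, 0, 0, 1]]
  ]
}}

```text
time_s: 16.85
tool_pos: [0.5686, 0.2318, 0.15]
eef_rot: [3.142, -0.002, 1.441]
contact_force: [-1.7, -2.1, 6.0]
finger_gap: 0.002
finger_force: 2.1
```

Call:
{"method": "servo_tool", "body": {
  "rows": [
    [[-0.001, 0, 0.003, 0, 0, 0, 1], [-0.002, 0, 0.006, 0, 0, 0, 1]]
  ]
}}

```text
time_s: 17.05
tool_pos: [0.5684, 0.2304, 0.1439]
eef_rot: [3.142, -0.003, 1.442]
contact_force: [-0.5, -2.1, 4.5]
finger_gap: 0.003
finger_force: 2.1
```

Call:
{"method": "servo_tool", "body": {
  "rows": [
    [[0, 0, 0.002, 0, 0, 0, 1], [0, 0, 0.004, 0, 0, 0, 1], [0, 0, 0.006, 0, 0, 0, 1], [0, 0, 0.006, 0, 0, 0, 1]]
  ]
}}

```text
time_s: 17.45
tool_pos: [0.5683, 0.2312, 0.1379]
eef_rot: [-3.141, -0.004, 1.442]
contact_force: [0.4, -0.2, 1.1]
finger_gap: -0.004
finger_force: 0.5
```

Call:
{"method": "servo_tool", "body": {
  "rows": [
    [[0, 0, 0.001, 0, 0, 0, 1], [0, 0, 0.002, 0, 0, 0, 1]]
  ]
}}

```text
time_s: 17.65
tool_pos: [0.5683, 0.2312, 0.1363]
eef_rot: [3.142, -0.003, 1.442]
contact_force: [-0.8, -2.3, 5.0]
finger_gap: -0.001
finger_force: 2.1
```

Call:
{"method": "servo_tool", "body": {
  "rows": [
    [[0, 0, 0.001, 0, 0, 0, 1], [0, 0, 0.002, 0, 0, 0, 1]]
  ]
}}

```text
time_s: 17.85
tool_pos: [0.5683, 0.2309, 0.1342]
eef_rot: [-3.142, -0.003, 1.442]
contact_force: [0.1, -2.5, 4.0]
finger_gap: 0.001
finger_force: 2.2
```

Call:
{"method": "servo_tool", "body": {
  "rows": [
    [[0, 0, 0.001, 0, 0, 0, 1], [0, 0, 0.002, 0, 0, 0, 1]]
  ]
}}

```text
time_s: 18.05
tool_pos: [0.5683, 0.2309, 0.1322]
eef_rot: [-3.142, -0.003, 1.442]
contact_force: [0.0, -3.0, 4.3]
finger_gap: 0.002
finger_force: 2.3
```

Call:
{"method": "servo_tool", "body": {
  "rows": [
    [[0, 0, 0.001, 0, 0, 0, 1], [0, 0, 0.0015, 0, 0, 0, 1]]
  ]
}}

```text
time_s: 18.25
tool_pos: [0.5682, 0.2308, 0.1307]
eef_rot: [-3.141, -0.003, 1.442]
contact_force: [-0.7, -4.6, 6.1]
finger_gap: 0.003
finger_force: 2.8
```

Call:
{"method": "servo_tool", "body": {
  "rows": [
    [[0, 0, 0.0008, 0, 0, 0, 1], [0, 0, 0.001, 0, 0, 0, 1]]
  ]
}}

```text
time_s: 18.45
tool_pos: [0.5682, 0.2308, 0.1297]
eef_rot: [-3.141, -0.003, 1.442]
contact_force: [-0.7, -4.4, 5.1]
finger_gap: 0.001
finger_force: 2.8
```

Call:
{"method": "servo_tool", "body": {
  "rows": [
    [[-0.0005, 0, 0.0005, 0, 0, 0, 1], [-0.001, 0, 0.001, 0, 0, 0, 1]]
  ]
}}

```text
time_s: 18.65
tool_pos: [0.5682, 0.2306, 0.129]
eef_rot: [3.141, -0.004, 1.442]
contact_force: [0.6, -2.4, 7.4]
finger_gap: -0.001
finger_force: 3.7
```

Call:
{"method": "servo_tool", "body": {
  "rows": [
    [[-0.0003, 0, 0.0008, 0, 0, 0, 1], [-0.0005, 0, 0.001, 0, 0, 0, 1]]
  ]
}}

```text
time_s: 18.85
tool_pos: [0.5683, 0.2306, 0.1285]
eef_rot: [3.141, -0.005, 1.442]
contact_force: [-1.1, -0.8, 9.5]
finger_gap: 0.002
finger_force: 4.8
```

```bash
python3 - <<'E'
from h import *
im=imaging.read_camera('side')[:,:,::-1]; s=monitor.observe(); print(s['contact_force'],s['tool_pos'])
cv2.imwrite('pics/c6.png',cv2.resize(im[220:300,190:290],None,fx=7,fy=7,interpolation=2))
E
```

```text
[-1.35836476 -2.90060969  8.88068044] [0.56827498 0.23061432 0.12849726]
```

View pics/c6.png

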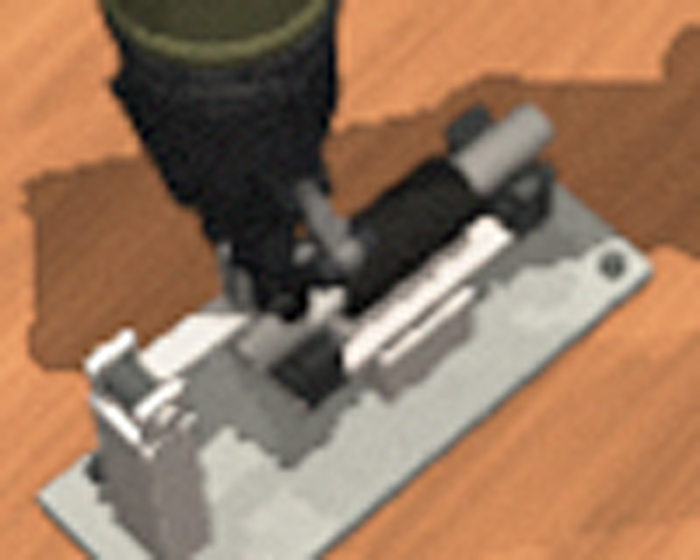

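The clamp arm is down and its pad is on the shaft, with the force rising past 9 N. One small press more, then I'll lift straight off.

Call:
{"method": "servo_tool", "body": {
  "rows": [
    [[0, 0, 0.0008, 0, 0, 0, 1], [0, 0, 0.001, 0, 0, 0, 1]]
  ]
}}

```text
time_s: 19.1
tool_pos: [0.5683, 0.2306, 0.1279]
eef_rot: [3.14, -0.005, 1.442]
contact_force: [-3.0, -3.6, 13.1]
finger_gap: -0.002
finger_force: 6.6
```

Call:
{"method": "servo_tool", "body": {
  "rows": [
    [[0, 0, 0, 0, 0, 0, 1], [0, 0, 0, 0, 0, 0, 1], [0, 0, 0, 0, 0, 0, 1]]
  ]
}}

```text
time_s: 19.4
tool_pos: [0.5683, 0.2305, 0.1279]
eef_rot: [3.14, -0.005, 1.442]
contact_force: [-3.0, -3.3, 11.5]
finger_gap: -0.0
finger_force: 6.0
```

Enough: about 7 N is left at the pad. Lifting off.

Call:
{"method": "servo_tool", "body": {
  "rows": [
    [[0, 0, -0.002, 0, 0, 0, 1], [0, 0, -0.006, 0, 0, 0, 1], [0, 0, -0.02, 0, 0, 0, 1], [0, 0, -0.05, 0, 0, 0, 1], [0, 0, -0.09, 0, 0, 0, 1]]
  ]
}}

```text
time_s: 19.9
tool_pos: [0.5671, 0.2293, 0.2168]
eef_rot: [-3.138, -0.003, 1.443]
contact_force: [1.4, -0.1, 0.3]
finger_gap: 0.003
finger_force: 0.0
```

Call:
{"method": "servo_tool", "body": {
  "rows": [
    [[-0.02, -0.02, -0.02, 0, 0, 0, 1], [-0.04, -0.05, -0.04, 0, 0, 0, 1], [-0.06, -0.08, -0.06, 0, 0, 0, 1], [-0.08, -0.11, -0.06, 0, 0, 0, 1], [-0.08, -0.11, -0.06, 0, 0, 0, 1]]
  ]
}}

```text
time_s: 20.4
tool_pos: [0.4452, 0.1627, 0.2779]
eef_rot: [3.141, -0.001, 1.443]
contact_force: [0.7, 0.3, 0.8]
finger_gap: -0.001
finger_force: 0.0
```

```bash
python3 - <<'E'
from h import *
im=imaging.read_camera('side')[:,:,::-1]; s=monitor.observe(); print(s['contact_force'],s['tool_pos'],s['time_s'])
t=imaging.read_camera('top')[:,:,::-1]
O=np.zeros((600,800,3),np.uint8)
O[:,:400]=cv2.resize(im[190:310,200:280],None,fx=5,fy=5,interpolation=2)
O[:480,400:]=cv2.resize(t[160:256,160:240],None,fx=5,fy=5,interpolation=2)
cv2.imwrite('pics/c7.png',O)
E
```

```text
[-0.08543769 -0.45345202  0.27080063] [0.4473737  0.16342235 0.27783531] 20.45
```

View pics/c7.png

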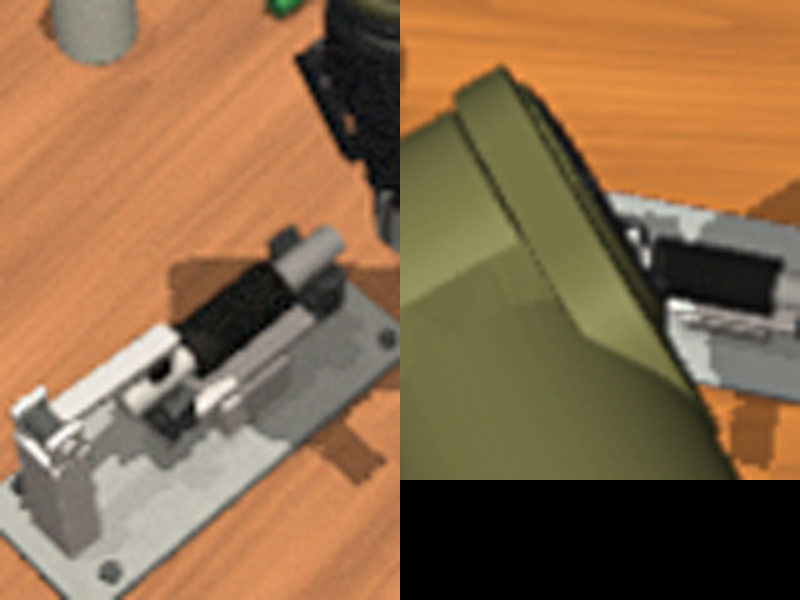

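The clamp arm lies across the shaft with its pad at crop (160,370). The roller sits in both V's and the robot is clear, so I'm handing in.

```bash
python3 -c "
from workcell import robot
print(robot.job_done())"
```

```text
the job is handed in; nothing more can be done
None
```

The roller is seated in both V's with the clamp pad pressing on its shaft and the arm clear; I handed the job in at about 20.5 s, and the hand-in call returned no verdict.

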